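# Seat a centrifuge rotor on its drive spindle

## Robot

A 6-joint arm with a two-finger parallel gripper is mounted at the origin on a cart in front of the work surface, level with it; the furniture and walls round the work are solid. World frame = base frame: x ahead of the robot, y to its left, z up, the work surface at z = 0. Lengths are in mm, angles in rad, forces in N, time in s.
With the tool pointing down it reaches from about 275 to 825 mm from the base axis. Payload 4.9 kg.
Tool frame: the origin (TCP) lies at the very end of the fingers, on their centre line; the grasp point (between the pads) lies 19 mm behind it; z points along the fingers, y is the line along which they close (so a half turn about z gives the same grasp; the last joint's range is limited). The gripper opens to 85 mm and grips with 20 to 120 N. Pads are 22 mm wide; open, the fingers measure 114 mm over their backs; the gripper's body (76 mm by 85 mm) begins 54 mm behind the grasp point. The pads swing forward as they close: fully open they stand 13 mm farther back than shut.
Start: joints at [1.086, 0.326, -0.193, 1.052, 0, 1.437], TCP at [189.002, 516.524, 203.281] pointing down, gripper open.
Joint ranges: [-2.65, 2.65], [-0.97, 1.79], [-1.3, 1.35], [-1.93, 2.1], [-1.47, 1.37], [-3.14, 3.14]. Speed limits (rad/s): [2.57, 2.57, 3.14, 3.14, 3.14, 3.14].

## Interface

Orientations are given as [roll, pitch, yaw] about the fixed x, y, z axes, in that order (R = Rz(yaw) Ry(pitch) Rx(roll)).
In Python, from bench import bot, solve_ik, imaging gives the robot as it stands. Calls block until the motion is done:
- bot.move_ptp(position, orientation): joint-space move of the TCP to a pose.
- bot.movel(position, rot=None, max_speed=150, threshold=None): straight line of the TCP; rot=None keeps the orientation; max_speed is the mean speed in mm/s. With threshold (N) it stops when the force on the tool has changed by that much, and returns True; else False.
- bot.move_j(angles): joint-space move.
- bot.grip(opening, effort=None): opening from 0.0 (shut) to 1.0 (fully open); effort is the grip in N (None keeps the last); returns when the fingers have stopped.
- bot.dwell(seconds).
- solve_ik(position, orientation): joint angles nearest the present ones, or None.
- bot.get_state(): the state.
- imaging.capture(name): name is "scene" or "top"; returns the picture (400x640x3 uint8, blue, green, red); there is no depth.
- imaging.camera_model(name): a dict with "K" (3x3 intrinsics, pixels), "k1" (the pictures are not rectified: a ray, as slopes to the right and down, at radius r is drawn at 1 + k1 r^2 times it, then the intrinsics apply), "position" and "rotation" of the camera in the world. Camera axes: x right, y up, looking along -z (the intrinsics and any distortion apply to the point x, -y, -z); pixel columns grow to the right and rows downward; lengths in mm; the calibration is good to about 2 mm. A picture is of the moment at which its call begins. camera_model takes no time and is no camera call.
A pose or a line that the arm cannot do raises bot.IKError and nothing moves.
- bot.sign_off(): hands the job in; it is judged then, once.
The state is a dict: "t": time; "qpos": joint angles; "joint_velocities": joint speeds; "effort": joint torques, N m; "tcp_pos": TCP position; "orientation": TCP orientation; "contact_force": force on the tool from outside, world axes, zero at the start; "wrist_torque": the same for the moment, N m; "opening": opening from 0.0 (shut) to 1.0 (fully open); "gripper_force": force on a finger pad.
Only numpy, scipy, OpenCV 4.12 (cv2) and the standard library are available. Lean on these libraries where they do the work, as an engineer would, in place of code of your own. Each camera call takes 0.05 s, during which the arm holds its last target. There are 200 camera calls.

## Task

Fit the aluminium rotor that stands on the bench to the open centrifuge: take it by its black knob, lower it over the spindle and turn it under light pressure until the slots in its hub find the spindle's cross pin and it sinks onto it. Then press it down past the spring catch until it is fully home, and let go. Do it gently, without forcing anything, and leave the other things on the bench where they are.

Things in the scene. Friction and masses are not known exactly. Their poses are not given: they have to be found in the camera images.
- rotor_knob (a point): Middle of the grip of the rotor's black knurled round knob (28 mm across, 25 mm tall, top 11 mm above this point, on a 24 mm stem). The point is on the rotor's axis, 53 mm above its underside; z points up the axis. The rotor is an aluminium disc 92 mm across, 28 mm high at the rim, dished, with 12 tube holes, standing on its flat underside; 0.2 to 0.33 kg.
- rotor: The same rotor, origin at the centre of its underside, axes as rotor_knob. Under its hub two slots cross at right angles along its x and y axes, 6.2 mm wide and 10 mm deep, so it fits the spindle's cross pin every quarter turn. The hub's bore is 16 mm wide at the mouth, with a lip of 12 mm bore inside, 18 mm above the underside.
- centrifuge: White bench centrifuge, fixed, 220 x 180 mm, 103 mm high, sloping panel in front (-x at yaw 0); its clear lid leans back behind the bowl, 0.24 m high. Origin on the bench under the spindle axis. Bowl: round well 119 mm across, floor 40 mm above the bench. An analyser 0.18 m tall stands between it and the rotor: carry the rotor high. Over 40 N between rotor and centrifuge fails.
- spindle_seat (a point): On the spindle axis in the middle of the bowl, on the flange where the hub rests (46 mm above the bench); z up. Cross pin 4 mm thick, 26 mm long, centred 7.5 mm above. The spindle can turn, so the pin's direction varies and is not given: see it before it is covered, or feel for it. With the slots off the pin the rotor stands 9.5 mm too high; home, rotor_knob is 53 mm above this point.
- spindle_tip (a point): Tip of the spindle, 38 mm above the seat: 3 mm wide, widening over 10 mm to a 10 mm nose, 14.4 mm thick below. It turns stiffly (0.08 N m): under 3 to 6 N it stays put as the rotor is turned, pressed harder it is dragged along. Once on the pin the rotor sinks 3.5 mm onto two spring balls; 8 to 12 N takes it past them, down the last 6 mm. Poses may be 1 to 2 mm off: follow side forces.
- beaker_mid (a point): Bystander: empty clear beaker, 55 mm across, 67 mm high, standing on the bench; the point is half-way up. It must not be moved (over 20 mm fails).
- slide_box_mid (a point): Bystander: small flat carton of microscope slides, 52 x 78 x 26 mm; the point is its centre. It must not be moved (over 20 mm fails).
- timer_mid (a point): Bystander: white laboratory timer, 34 x 68 x 62 mm, on the far left; the point is half-way up. It must not be moved (over 20 mm fails).
- sample_cup: Bystander: open clear specimen cup, 43 mm across, 40 mm high, in front of the analyser; origin under its centre. It must not be moved (over 20 mm fails).
There are look-alikes about, which are no part of the job. There is more than one size of the rotor; the job needs the largest.

How it is judged (in metres and radians):
On the way, in this order (a step that is already met when the one before it is completed fails the run):
1. the rotor is lifted clear of the bench (height (world z) of rotor_knob above 0.1 m), for 0.1 s.
2. the rotor has sunk onto the cross pin of the spindle (horizontal distance between rotor_knob and spindle_seat below 0.004 m and z of rotor_knob in the frame of spindle_seat below 0.0605 m), for 0.1 s.
At the end, for the whole second after the job is handed in: The rotor sits fully home on the spindle, released and at rest: rotor_knob within 3 mm of the spindle's axis and between 50 and 55 mm above spindle_seat (53 when home), upright within 0.05 rad (horizontal distance between rotor_knob and spindle_seat below 0.003 m and z of rotor_knob in the frame of spindle_seat between 0.05 and 0.055 m and angle between rotor_knob's own z axis and vertical below 0.05 rad and linear speed of rotor below 0.01 m/s); the robot touches nothing.
It fails at once if the rotor pressed or knocked against the centrifuge with more than 40 N (contact force between rotor and centrifuge above 40 N).
It fails at once if a bystander moved by more than 20 mm (distance of any of beaker_mid, slide_box_mid, timer_mid, sample_cup from where it was at the start of the episode above 0.02 m).
It also fails if it takes over 51 s, if anything falls off the work surface, if the arm or the gripper's body presses on something with over 40 N, if the wrist force passes 120 N, or if a joint passes its speed limit or range.

## Working session

There is one attempt and no reset: what is moved stays moved. The work goes in short steps, each a Python script; the robot and the scene stay as the last script left them, time stands still between calls to the robot, and variables do not carry over. Pictures are saved under pics/ and viewed, at most 10 in all, crops included, and the job is handed in when it is done.

```bash
mkdir -p pics; ls; python3 - <<'E'
from bench import bot, imaging
import cv2
for n in("scene","top"):
    im=imaging.capture(n); cv2.imwrite(f"pics/{n}0.png",im)
    print(imaging.camera_model(n))
print(bot.get_state())
E
```

```text
pics
{'K': array([[373.07314742,   0.        , 317.19301754],
       [  0.        , 373.07314742, 192.72935879],
       [  0.        ,   0.        ,   1.        ]]), 'k1': 0.007474697290494278, 'position': array([ -85.57985014, -672.29305251, 1026.29310048]), 'rotation': array([ 0.80211167,  0.00661263, -0.77223798])}
{'K': array([[424.0715822 ,   0.        , 310.8786422 ],
       [  0.        , 424.0715822 , 196.97782502],
       [  0.        ,   0.        ,   1.        ]]), 'k1': -0.11255201672073223, 'position': array([ 331.90761479,   53.97068075, 1594.9981549 ]), 'rotation': array([ 0.15586621, -0.02409599, -1.55885521])}
{'t': 0.1, 'qpos': array([ 1.08581467e+00,  3.26883709e-01, -1.93441540e-01,  1.05196794e+00,
        9.64337036e-06,  1.43661405e+00]), 'joint_velocities': array([ 1.56906691e-05, -1.74300402e-03,  4.29310123e-03,  6.94216549e-04,
        3.23923337e-04, -1.27587548e-04]), 'effort': array([ 6.54675587e-04, -4.44239902e+01,  2.63038480e+01,  7.84584379e-03,
       -3.89727427e-05, -1.14967854e-06]), 'tcp_pos': array([188.7363209 , 516.04283382, 202.5886244 ]), 'orientation': array([-3.14011053e+00, -2.09807115e-04,  2.79079312e+00]), 'contact_force': array([ 0.22654594, -0.18142857, -0.4948411 ]), 'wrist_torque': array([-0.02890791,  0.04787256, -0.00042301]), 'gripper_force': 0.0, 'opening': 0.9967863080527125}
```

View pics/scene0.png

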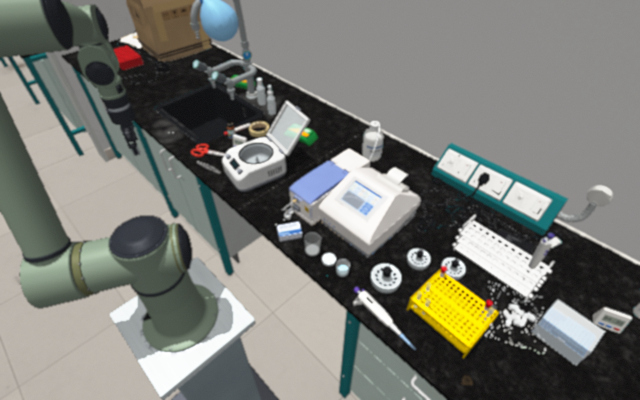

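View pics/top0.png

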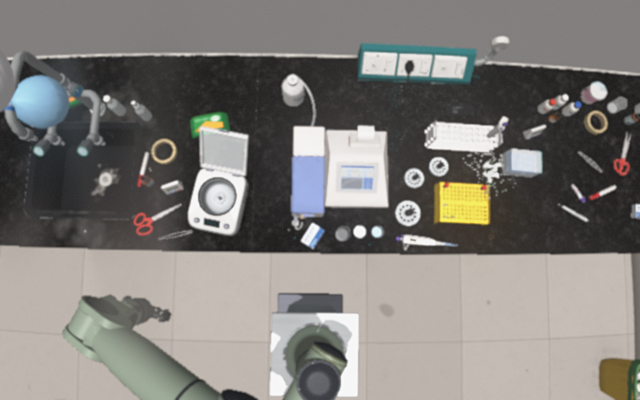

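The scene picture shows three rotors at (385,277), (419,258) and (453,267), and the centrifuge at (258,155). In the top picture the rotors are at (407,213), (415,178) and (438,166), and the centrifuge is at (219,195). The rotor nearest the front, scene (385,277) / top (407,213), looks the largest, so I'll confirm that in enlarged crops.

```bash
cat > h.py <<'E'
import numpy as np, cv2
from scipy.spatial.transform import Rotation as Ro
from scipy.optimize import least_squares
from bench import bot, imaging, solve_ik
def ray(n,uv):
    c=imaging.camera_model(n);K=c["K"]
    d=np.array([c["k1"],0,0,0,0.])
    s=cv2.undistortPoints(np.array([[uv]],float),K,d)[0,0]
    return c["position"],Ro.from_euler("xyz",c["rotation"]).as_matrix()@np.array([s[0],-s[1],-1])
def proj(n,P):
    c=imaging.camera_model(n);p=Ro.from_euler("xyz",c["rotation"]).as_matrix().T@(np.array(P,float)-c["position"])
    s=np.array([p[0],-p[1]])/-p[2]; s=s*(1+c["k1"]*s@s)
    return c["K"][:2,:2]@s+c["K"][:2,2]
def atz(n,uv,z):
    o,d=ray(n,uv);return o+d*(z-o[2])/d[2]
def tri(a,b):
    A=[];r=[]
    for n,uv in(("scene",a),("top",b)):
        o,d=ray(n,uv);d=d/np.linalg.norm(d);M=np.eye(3)-np.outer(d,d);A.append(M);r.append(M@o)
    return np.linalg.lstsq(np.vstack(A),np.hstack(r),rcond=None)[0]
def crop(im,x,y,w,h,W,H): return cv2.resize(im[y:y+h,x:x+w],(W,H),interpolation=cv2.INTER_CUBIC)
E
python3 - <<'E'
from h import *
s=cv2.imread("pics/scene0.png");t=cv2.imread("pics/top0.png")
a=np.hstack([crop(s,365,240,110,55,400,200*1),crop(t,385,145,80,80,300,200) if 0 else crop(t,380,150,100,75,400,300)[:200] if 0 else crop(t,385,150,80,80,400,400)[:0] if 0 else crop(s,220,130,80,40,400,200)])
b=np.hstack([crop(t,385,150,80,80,400,400),crop(t,182,160,80,80,400,400)])
cv2.imwrite("pics/c1.png",np.vstack([a,b]))
print(proj("top",[0,0,0]),proj("scene",[0,0,0]))
E
```

```text
[314.04194368 354.65780065] [181.49905387 315.68219909]
```

View pics/c1.png

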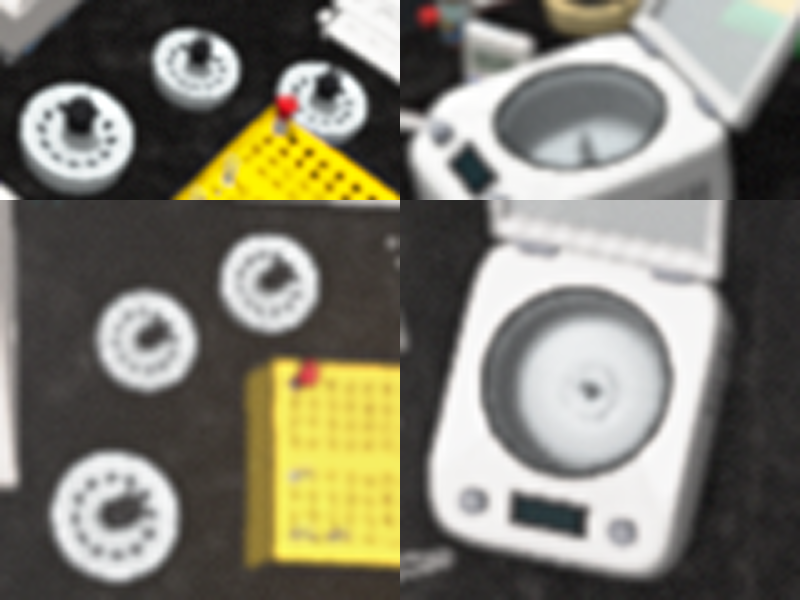

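The nearest rotor is clearly the largest: 26 px across in the top view against 20 px for the other two. It has 12 holes and the black knob. The spindle tip is a dark point near top (220,198) / scene (257,156). Next I'll fit the rotor and bowl silhouettes.

```bash
cat > m.py <<'E'
from h import *
from scipy.optimize import minimize
im={n:cv2.imread(f"pics/{n}0.png") for n in("scene","top")}
th=np.linspace(0,2*np.pi,90)
def circ(x,y,z,r): return np.c_[x+r*np.cos(th),y+r*np.sin(th),0*th+z]
S=8
masks={}
for n,(x,y,w,h) in {"scene":(365,255,45,42),"top":(388,193,40,40)}.items():
    g=cv2.resize(cv2.cvtColor(im[n],cv2.COLOR_BGR2GRAY)[y:y+h,x:x+w],None,fx=S,fy=S,interpolation=cv2.INTER_LINEAR)
    k,l,st,c=cv2.connectedComponentsWithStats((g>90).astype(np.uint8))
    d=l[int(((277-255) if n=="scene" else 20)*S),:]
    i=1+np.argmax(st[1:,4]); m=(l==i).astype(np.uint8)
    pts=cv2.findNonZero(m);hl=cv2.convexHull(pts);M=np.zeros_like(m);cv2.fillConvexPoly(M,hl,1)
    masks[n]=(M,x,y);print(n,st[i])
def cost(p,ns=("scene","top")):
    c=0
    for n in ns:
        M,x,y=masks[n]
        q=np.array([proj(n,P) for z in(0,28) for P in circ(p[0],p[1],z,46)])
        q=((q-[x,y]+.5)*S-.5).astype(np.float32)
        R=np.zeros_like(M);cv2.fillConvexPoly(R,cv2.convexHull(q).astype(np.int32),1)
        c+=np.sum(R!=M)/M.sum()
    return c
p0=atz("top",(408,213.2),20)[:2];print(p0,atz("scene",(386.5,275.7),28),tri((387,267.5),(410,212)))
for ns in(("scene",),("top",),("scene","top")):
    r=minimize(cost,p0,args=(ns,),method="Nelder-Mead",options=dict(initial_simplex=[p0,p0+[6,0],p0+[0,6]]));print(ns,r.x,r.fun)
print("tip",tri((257.2,156.6),(220.4,198)),atz("top",(220.4,198),84),atz("scene",(257.2,156.6),84))
print("bowl",atz("top",(217.3,196.4),103))
# overlay of bowl in both with candidate tip
E
python3 m.py
python3 - <<'E'
from h import *
s=cv2.imread("pics/scene0.png");t=cv2.imread("pics/top0.png")
cv2.imwrite("pics/c2.png",np.hstack([crop(s,238,135,40,40,400,400),crop(t,199,177,40,40,400,400)]))
E
```

```text
scene [   42    62   255   240 43583]
top [   52    54   215   218 34818]
[ 523.58480899 -349.17571039] [ 523.87652978 -347.38074891   28.        ] [ 522.10888596 -343.96009779   70.36691383]Traceback (most recent call last):
  File "m.py", line 26, in <module>
    r=minimize(cost,p0,args=(ns,),method="Nelder-Mead",options=dict(initial_simplex=[p0,p0+[6,0],p0+[0,6]]));print(ns,r.x,r.fun)
    res = _minimize_neldermead(fun, x0, args, callback, bounds=bounds,
                               **options)
    fxr = func(xr)
    fx = function(np.copy(x), *(wrapper_args + args))
  File "m.py", line 19, in cost
    q=np.array([proj(n,P) for z in(0,28) for P in circ(p[0],p[1],z,46)])
                ~~~~^^^^^
  File "h.py", line 11, in proj
    c=imaging.camera_model(n);p=Ro.from_euler("xyz",c["rotation"]).as_matrix().T@(np.array(P,float)-c["position"])
ValueError: time passes only in moves, steps and waits
```

View pics/c2.png

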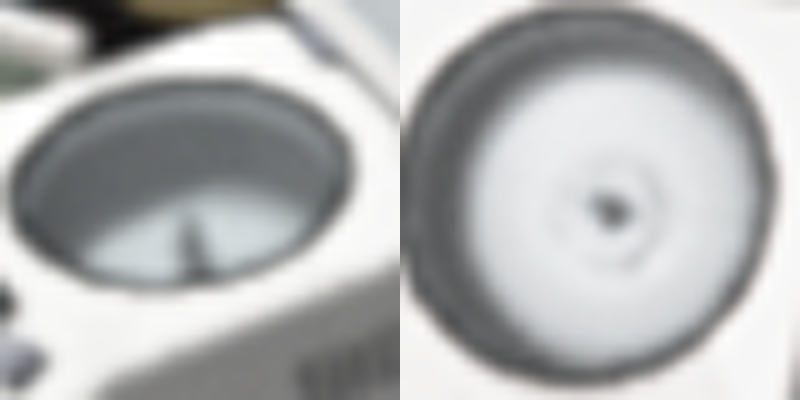

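```bash
sed -i 's/imaging.camera_model(n)/cam(n)/; ' h.py; cat >> h.py <<'E'
import functools
@functools.cache
def cam(n): return imaging.camera_model(n)
E
cat >> m.py <<'E'
def fitell(n,box,f):
    pass
print("flange top z46",atz("top",(219.35,197.85),46))
print("mouth top z103",atz("top",(217.3,196.0),103))
print("mouth scene z103",atz("scene",(238+18.1-.45,135+18.3-.45),103))
print("tip scene z84",atz("scene",(256.7,155.6),84))
print("tip top z84",atz("top",(217.6,196.6),84))
# bowl floor disc in top z40: crop x 470..755,y 65..365
print("floor left/right/bottom/top",[atz("top",(199+a/10-.45,177+b/10-.45),40)[:2].round(1) for a,b in((470,210),(755,200),(610,365),(610,65))])
# dark bowl mouth ellipse fits
for n,(x,y,w,h) in {"scene":(232,135,48,34),"top":(194,172,50,50)}.items():
    g=cv2.resize(cv2.cvtColor(im[n],cv2.COLOR_BGR2GRAY)[y:y+h,x:x+w],None,fx=S,fy=S,interpolation=cv2.INTER_LINEAR)
    cs,_=cv2.findContours((g<185).astype(np.uint8),cv2.RETR_EXTERNAL,cv2.CHAIN_APPROX_NONE)
    for c in sorted(cs,key=cv2.contourArea)[-2:]:
        e=cv2.fitEllipse(cv2.convexHull(c));ctr=np.array(e[0])/S+[x,y]-.5+.5/S
        print(n,ctr,np.array(e[1])/S,atz(n,ctr,103))
E
python3 m.py
```

```text
scene [   42    62   255   240 43583]
top [   52    54   215   218 34818]
[ 523.58480899 -349.17571039] [ 523.87652978 -347.38074891   28.        ] [ 522.10888596 -343.96009779   70.36691383]
('scene',) [ 527.11356872 -343.78334475] 0.040672833616791804
('top',) [ 524.21636943 -348.76221604] 0.12222493953968643
('scene', 'top') [ 527.05322272 -345.08459546] 0.19076300257851414
tip [560.31391574 345.69571183  88.93182781] [560.96952156 346.70572971  84.        ] [563.80646909 350.99978511  84.        ]
bowl [563.68022335 354.39447213 103.        ]
flange top z46 [567.22943876 357.99664662  46.        ]
mouth top z103 [565.12288024 354.46130761 103.        ]
mouth scene z103 [561.07890693 353.90514098 103.        ]
tip scene z84 [566.353515   357.59898669  84.        ]
tip top z84 [565.91850791 357.09730511  84.        ]
floor left/right/bottom/top [array([570.8, 261.7]), array([576.2, 156. ]), array([513.8, 208. ]), array([626.3, 211.4])]
scene [250.33362198 141.58728933] [22.86313057 44.7583313 ] [591.77260098 429.96866355 103.        ]
scene [255.45582771 152.87456512] [21.74968147 35.52892303] [560.42740954 354.32603267 103.        ]
top [225.15499115 315.51519775] [ 10.28095341 257.49414062] [149.25140987 310.97233658 103.        ]
top [216.70299149 196.0612545 ] [38.54191971 39.70721817] [564.8683812  356.59189208 103.        ]
```

```bash
cat >> h.py <<'E'
def yaw(x,y,j6): return np.arctan2(y,x)-j6+np.pi
def rot(a): return [np.pi,0,(a+np.pi)%(2*np.pi)-np.pi]
def st(tag=""):
    s=bot.get_state();print(tag,"t%.1f"%s["t"],"p",s["tcp_pos"].round(1),"F",s["contact_force"].round(1),"M",s["wrist_torque"].round(2),"o%.3f"%s["opening"],"g%.0f"%s["gripper_force"],"j6 %.2f"%s["qpos"][5],flush=True);return s
E
python3 - <<'E'
from h import *
x,y=525.,-346.5
bot.move_ptp([x,y,270],rot(yaw(x,y,.67)));st("above")
bot.grip(0.75,20);st()
print(bot.movel([x,y,37],max_speed=120,threshold=6));st("down")
bot.grip(0.0,20);st("grip1")
cv2.imwrite("pics/g1.png",np.hstack([crop(imaging.capture("scene"),345,235,80,80,400,400),crop(imaging.capture("top"),370,175,80,80,400,400)]))
E
```

```text
above t3.3 p [ 525.4 -345.7  270. ] F [-0.2  1.   1.1] M [ 0.02  0.02 -0.01] o1.001 g0 j6 0.55
 t3.7 p [ 525.1 -346.3  270. ] F [-0.3  0.9 -0.4] M [-0.03  0.01  0.02] o0.751 g0 j6 0.55
False
down t5.8 p [ 525.4 -346.8   37.7] F [-0.7 -0.1 -0.5] M [ 0.02 -0.04 -0.04] o0.751 g0 j6 0.55
grip1 t6.4 p [ 525.  -346.5   37. ] F [-0.1 -0.6  0.7] M [ 0.    0.03 -0.04] o0.000 g0 j6 0.55
```

View pics/g1.png

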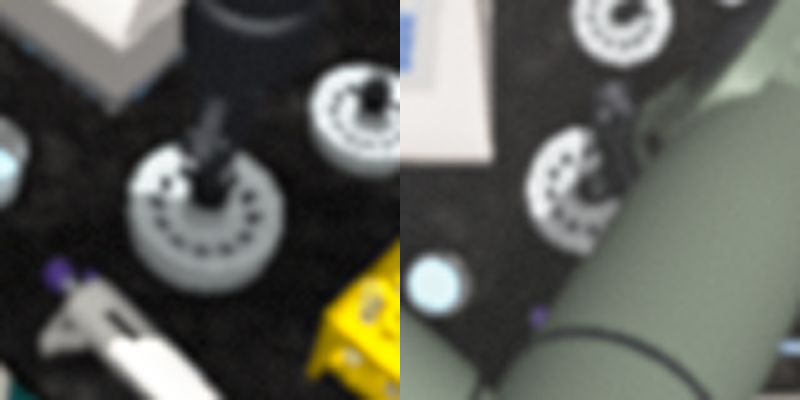

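```bash
python3 - <<'E'
from h import *
s=bot.get_state();p=s["tcp_pos"];print(s["orientation"],s["opening"])
for n,o in(("scene",(345,235)),("top",(370,175))):
    for d in(0,19,60,120): print(n,d,(proj(n,p+[0,0,d])-o)*5+2)
    print(cam(n))
E
```

```text
[-3.14156368e+00 -3.58729220e-05  1.88819430e+00] 0.0008318258411349895
scene 0 [211.24644465 195.43743728]
scene 19 [215.04229088 177.87350142]
scene 60 [223.53977401 138.56450708]
scene 120 [236.78905393  77.30175758]
{'K': array([[373.07314742,   0.        , 317.19301754],
       [  0.        , 373.07314742, 192.72935879],
       [  0.        ,   0.        ,   1.        ]]), 'k1': 0.007474697290494278, 'position': array([ -85.57985014, -672.29305251, 1026.29310048]), 'rotation': array([ 0.80211167,  0.00661263, -0.77223798])}
top 0 [194.09731912 188.44268874]
top 19 [200.51267794 185.36692335]
top 60 [214.88467585 178.47342775]
top 120 [237.32042639 167.70379467]
{'K': array([[424.0715822 ,   0.        , 310.8786422 ],
       [  0.        , 424.0715822 , 196.97782502],
       [  0.        ,   0.        ,   1.        ]]), 'k1': -0.11255201672073223, 'position': array([ 331.90761479,   53.97068075, 1594.9981549 ]), 'rotation': array([ 0.15586621, -0.02409599, -1.55885521])}
```

The gripper shut to 0.0 without meeting the knob, although the numbers say it is over it. In the picture the fingers (scene crop (205,135)) end above and behind the knob. I'll take a fresh picture to see why.

```bash
python3 - <<'E'
from h import *
st()
a=imaging.capture("scene");b=imaging.capture("top");cv2.imwrite("pics/s2.png",a);cv2.imwrite("pics/t2.png",b)
cv2.imwrite("pics/g2.png",np.hstack([crop(a,345,215,80,80,400,400)[:, :],crop(b,385,170,50,50,400,400)]))
st()
E
```

```text
t6.5 p [ 525.  -346.5   37. ] F [ 0.5 -0.2 -1. ] M [-0.02  0.02  0.04] o0.001 g0 j6 0.55
 t6.6 p [ 525.  -346.5   37. ] F [ 0.4  0.8 -0.7] M [-0.07 -0.04  0.01] o-0.001 g0 j6 0.55
```

View pics/g2.png

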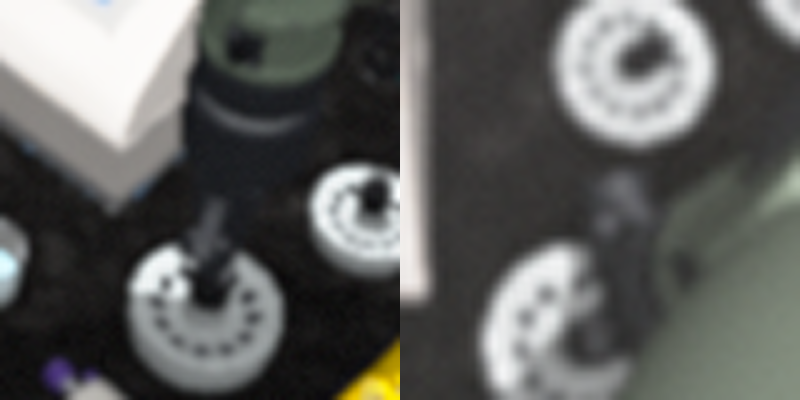

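```bash
python3 - <<'E'
from h import *
bot.grip(0.6,20);st()
a=imaging.capture("scene");b=imaging.capture("top");cv2.imwrite("pics/s3.png",a);cv2.imwrite("pics/t3.png",b)
a0=cv2.imread("pics/s2.png");b0=cv2.imread("pics/t2.png")
f=lambda i,x,y:np.clip(crop(i,x,y,50,50,400,300).astype(float)*1.8,0,255).astype(np.uint8)
cv2.imwrite("pics/g3.png",np.vstack([np.hstack([f(a0,365,240),f(b0,385,175)]),np.hstack([f(a,365,240),f(b,385,175)])]))
E
```

```text
t7.2 p [ 525.  -346.5   37. ] F [ 0.  -0.2 -0.1] M [-0.04 -0.03  0.03] o0.598 g0 j6 0.55
```

View pics/g3.png

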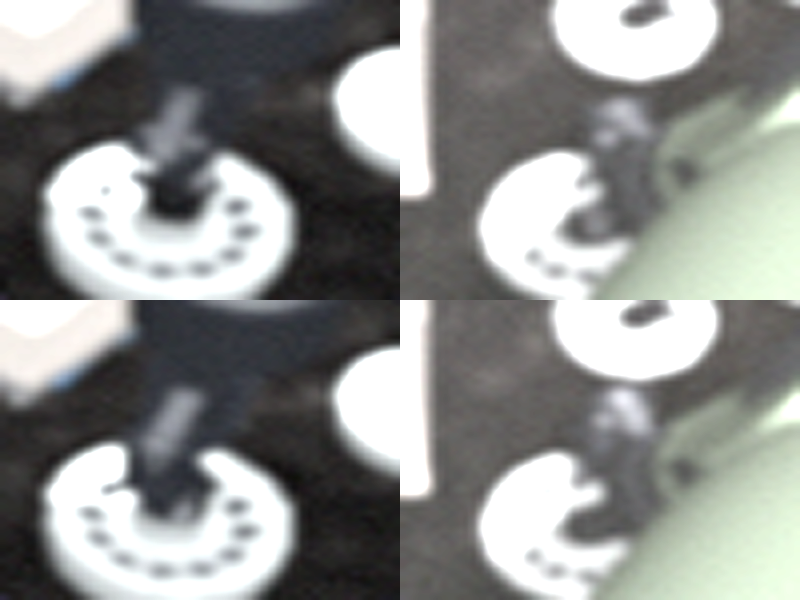

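In the shut picture (top row), finger tips appear on both sides of the knob, at (150,160) and (205,178). That suggests the knob may be held despite the reading, so I'll close, lift a little and weigh it.

```bash
python3 - <<'E'
from h import *
bot.grip(0.0,30);st()
F=[bot.get_state()["contact_force"] for _ in range(1)]
bot.movel([525,-346.5,52],max_speed=80);bot.dwell(.2);st()
a=imaging.capture("scene");b=imaging.capture("top");cv2.imwrite("pics/s4.png",a);cv2.imwrite("pics/t4.png",b)
f=lambda i,x,y:np.clip(crop(i,x,y,50,50,400,300).astype(float)*1.8,0,255).astype(np.uint8)
cv2.imwrite("pics/g4.png",np.hstack([f(a,365,240),f(b,385,175)]))
E
```

```text
t7.8 p [ 525.  -346.5   37. ] F [0.2 0.6 0. ] M [-0.03 -0.01  0.  ] o0.000 g0 j6 0.55
 t8.3 p [ 524.8 -346.4   51.9] F [ 0.2  0.5 -0.1] M [-0.04  0.05  0.05] o0.001 g0 j6 0.55
```

View pics/g4.png

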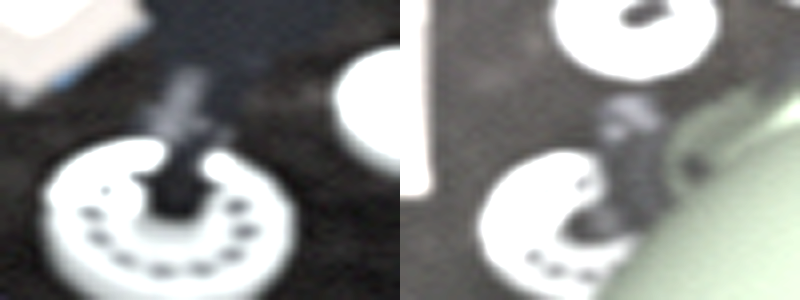

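The rotor stayed down, and there is no weight on the wrist. The tip seems to ride above the knob's top instead of beside it. I'll probe by touch with the shut fingers, gently, to find the true height offset.

```bash
python3 - <<'E'
from h import *
x,y=525,-346.5
r=bot.movel([x,y,24],max_speed=30,threshold=3);s=st(r)
bot.movel([x,y,s["tcp_pos"][2]+6],max_speed=60);st()
E
```

```text
True t9.0 p [ 525.  -346.5   36. ] F [-0.7  0.2  7. ] M [ 0.15  0.14 -0.02] o-0.003 g3 j6 0.55
 t9.3 p [ 525.2 -346.7   42.2] F [-0.4 -0.   0.2] M [ 0.04 -0.01 -0.02] o-0.000 g0 j6 0.55
```

```bash
python3 - <<'E'
from h import *
x,y=525,-346.5
bot.grip(0.7,20)
r=bot.movel([x,y,11],max_speed=60,threshold=3);s=st(r)
if not r or s["tcp_pos"][2]<26:
    bot.grip(0.0,20);st()
E
```

```text
False t10.6 p [ 524.9 -346.5   10.7] F [ 0.4 -0.6 -0.2] M [-0.02 -0.05 -0.02] o0.701 g0 j6 0.55
 t10.9 p [ 525.3 -346.9   11.6] F [-0.3 -0.2  2. ] M [ 0.01  0.13 -0.01] o0.318 g20 j6 0.55
```

The touch explains it: the finger tips really stand about 27 mm higher than the reported TCP. With that allowed for, the knob is held (opening 0.318, 20 N). Now I'll centre it on the other axis, regrip and lift.

```bash
python3 - <<'E'
from h import *
x,y=525,-346.5
bot.grip(0.5,20)
bot.movel([x,y,11],rot=rot(yaw(x,y,-.9)),max_speed=200);st("turned")
bot.grip(0.0,35);st("grip2")
bot.movel([x,y,40],max_speed=100);bot.dwell(.1);st("lift")
bot.movel([x,y,228],max_speed=250);st("up")
X,Y=565.5,357.
bot.movel([X,Y,228],rot=rot(yaw(X,Y,-.9)),max_speed=280);st("over")
bot.dwell(.3);st()
a=imaging.capture("scene");b=imaging.capture("top");cv2.imwrite("pics/s5.png",a);cv2.imwrite("pics/t5.png",b)
cv2.imwrite("pics/g5.png",np.hstack([crop(a,220,95,80,80,400,400),crop(b,180,160,80,80,400,400)]))
E
```

```text
turned t13.0 p [ 525.  -346.5   11. ] F [ 0.3 -0.4  0. ] M [-0.04 -0.02 -0.03] o0.501 g0 j6 -1.02
grip2 t13.2 p [ 525.1 -346.5   11.2] F [0.4 0.6 1.2] M [0.1  0.01 0.02] o0.315 g35 j6 -1.02
lift t13.8 p [ 524.5 -346.1   39.3] F [-1.4  0.7 -1.8] M [0.05 0.03 0.  ] o0.311 g35 j6 -1.02
up t14.7 p [ 524.2 -345.9  226.3] F [ 0.  -0.5 -2.2] M [-0.01  0.02 -0.01] o0.314 g35 j6 -1.02
over t17.3 p [565.7 356.1 228.1] F [-0.3 -0.  -2. ] M [-0.03  0.03  0.01] o0.315 g35 j6 -1.01
 t17.6 p [565.6 356.7 228.1] F [-0.3 -0.  -2.4] M [-0.04  0.01 -0.02] o0.317 g35 j6 -1.01
```

View pics/g5.png

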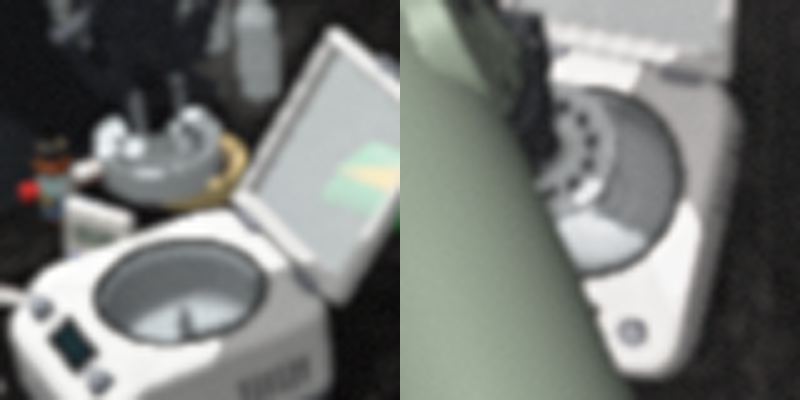

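The rotor hangs level in the grip over the bowl (scene crop disc at (160,155), clear of the lid), with a weight of about 2.3 N. Next I'll lower it, following side forces.

```bash
cat >> h.py <<'E'
F0=np.array([-.1,0,-2.3])
def force(n=4):
    o=[]
    for _ in range(n): bot.dwell(.015);o.append(bot.get_state()["contact_force"])
    return np.mean(o,0)-F0
def lower(p,zend,step=4,fz=4,tmax=99):
    """p: commanded xyz; go down to zend following side forces; returns p, blocked"""
    p=np.array(p,float);stall=0
    while p[2]>zend:
        q=p.copy();q[2]=max(p[2]-step,zend)
        hit=bot.movel(q,max_speed=60,threshold=fz)
        if hit: q[2]=bot.get_state()["tcp_pos"][2]
        f=force();lat=f[:2];print("z%.1f"%q[2],hit,f.round(1),flush=True)
        if np.linalg.norm(lat)>1.2:
            d=lat*.5;d*=min(1,1.5/np.linalg.norm(d));q[:2]+=d;q[2]+=.3*hit;bot.movel(q,max_speed=40);stall=stall+hit
        elif f[2]>2.5: return q,True
        p=q
        if stall>4: return p,True
    return p,False
E
python3 - <<'E'
from h import *
p=np.array([565.5,357,100.]);bot.movel(p,max_speed=180)
F0[:]=0;F0[:]=force();print(F0)
p,b=lower(p,68);print(p,b);st()
E
```

```text
[-0.16264341  0.06160473 -2.00023767]
z96.0 False [ 0.1  0.3 -0.1]
z92.0 False [0.  0.  0.1]
z88.0 False [-0.2 -0.3  0.1]
z84.0 False [ 0.1 -0.  -0.2]
z80.0 False [ 0.6 -0.   0. ]
z76.0 False [-0.3  0.1 -0.2]
z72.0 False [ 0.4  0.1 -0.1]
z68.0 False [ 0.3 -0.3 -0.4]
[565.5 357.   68. ] False
 t21.2 p [565.4 356.9  67.8] F [ 0.1 -0.3 -2.6] M [-0.    0.01  0.01] o0.312 g35 j6 -1.01
```

No contact on the way down, so it is well centred. Now I'll press lightly onto the pin and turn.

```bash
cat > turn.py <<'E'
from h import *
F0[:]=[-.16,.06,-2.0]
p=np.array([565.5,357,68.]);j=-.9
hit=bot.movel([*p[:2],62.],max_speed=25,threshold=3);p[2]=st(hit)["tcp_pos"][2]
f=force();print(p,f.round(1))
while p[2]>63.8 and j<.9 and bot.get_state()["t"]<38:
    f=force(3)
    p[2]-=np.clip((4.3-f[2])*.12,-.5,.5)
    if np.linalg.norm(f[:2])>1.5: p[:2]+=np.clip(f[:2]*.15,-.4,.4)
    j+=.055
    bot.movel(p,rot=rot(yaw(565.5,357,j)),max_speed=150)
    s=bot.get_state();print("%.2f t%.1f z%.2f/%.2f"%(j,s["t"],p[2],s["tcp_pos"][2]),f.round(1),"Mz%.2f"%s["wrist_torque"][2],flush=True)
    if f[2]>9: print("hard");break
st();print(p,j)
E
python3 turn.py
```

```text
True t21.4 p [566.  357.2  66.3] F [0.4 0.6 4.7] M [-0.07  0.03 -0.01] o0.318 g35 j6 -1.01
[565.5        357.          66.32072437] [ 0.3 -0.   6.1]
-0.84 t21.8 z66.62/66.47 [0.3 0.2 6.8] Mz0.02
-0.79 t22.1 z66.47/66.45 [0.8 0.  3.1] Mz-0.00
-0.73 t22.4 z66.31/66.41 [0.1 0.1 3. ] Mz-0.07
-0.68 t22.7 z66.26/66.38 [-0.5 -0.   3.9] Mz-0.02
-0.62 t23.0 z66.32/66.40 [-0.7  0.9  4.9] Mz-0.07
-0.57 t23.3 z66.42/66.42 [-0.3  0.2  5.1] Mz0.02
-0.51 t23.6 z66.44/66.39 [0.  0.  4.5] Mz0.03
-0.46 t23.9 z66.44/66.42 [0.3 0.4 4.3] Mz0.01
-0.40 t24.2 z66.44/66.34 [-0.7  0.1  4.3] Mz-0.04
-0.35 t24.5 z66.42/66.29 [-1.3 -0.1  4.1] Mz0.06
-0.29 t24.8 z66.45/66.23 [-1.9  0.8  4.5] Mz0.01
-0.24 t25.1 z66.22/65.88 [-0.1  0.1  2.5] Mz-0.04
-0.18 t25.4 z65.74/65.57 [ 0.9 -0.1  0.2] Mz0.01
-0.13 t25.7 z65.24/65.11 [ 0.5 -0.1  0.2] Mz0.01
-0.07 t26.0 z64.74/64.69 [-0.1 -0.6 -0.6] Mz-0.07
-0.02 t26.3 z64.24/64.20 [ 0.1  0.4 -0.2] Mz-0.01
0.04 t26.6 z63.74/63.90 [ 0.2 -0.  -0.5] Mz-0.03
 t26.6 p [565.5 357.1  63.9] F [ 0.5 -0.4 -2.1] M [-0.03 -0.11 -0.03] o0.315 g35 j6 -0.08
[565.22095154 357.12388734  63.74086746] 0.03500000000000027
```

It sank onto the pin at j ≈ -0.25, with the force falling to zero and z going down. Now I'll press past the catch.

```bash
python3 - <<'E'
from h import *
F0[:]=[-.16,.06,-2.0]
p=np.array([565.22,357.12,63.7])
while p[2]>55 and bot.get_state()["t"]<42:
    p[2]-=.7;bot.movel(p,max_speed=30)
    f=force(2);s=bot.get_state();print("t%.1f z%.2f/%.2f"%(s["t"],p[2],s["tcp_pos"][2]),f.round(1),flush=True)
    if f[2]>15 or (f[2]>5 and s["tcp_pos"][2]<58): break
    if np.linalg.norm(f[:2])>2: p[:2]+=np.clip(f[:2]*.15,-.4,.4)
st()
E
```

```text
t26.9 z63.00/63.05 [ 0.  -0.6  0.4]
t27.1 z62.30/62.40 [ 1.6 -0.9  0.2]
t27.4 z61.60/61.81 [1.2 0.6 2.1]
t27.7 z60.90/60.93 [1.9 0.7 1.9]
t28.0 z60.20/59.72 [ 2.8  1.7 -1.4]
t28.3 z59.50/59.01 [ 2.4  0.8 -2.3]
t28.6 z58.80/58.58 [ 0.6 -0.3 -1.7]
t28.8 z58.10/58.04 [ 0.8 -0.3 -0.1]
t29.1 z57.40/57.36 [-0.  -0.2 -0. ]
t29.4 z56.70/57.18 [-2.2 -0.8  5. ]
t29.7 z56.00/57.12 [-2.7 -0.9  9.3]
 t29.7 p [566.  357.6  57.1] F [-2.7 -0.8  7.6] M [-0.18  0.67  0.04] o0.313 g36 j6 -0.07
```

It snapped past the catch and bottomed at 57.1, which is 9.3 mm below the standing height, so it is home. Now I'll ease off, release and look.

```bash
python3 - <<'E'
from h import *
p=[565.5,357.2,57.0];bot.movel(p,max_speed=30)
bot.grip(0.52,20);st("open")
r=bot.movel([565.5,357.2,110],max_speed=80,threshold=6);st(r)
if not r:
    bot.movel([565.5,357.2,230],max_speed=200);bot.movel([400,250,260],max_speed=250);st()
    a=imaging.capture("scene");b=imaging.capture("top");cv2.imwrite("pics/s6.png",a);cv2.imwrite("pics/t6.png",b)
    cv2.imwrite("pics/g6.png",np.hstack([crop(a,220,120,60,60,400,400),crop(b,185,160,70,70,400,400)]))
E
```

```text
open t30.3 p [565.6 357.1  56.9] F [-0.5  0.2 -0.3] M [ 0.02 -0.02 -0.01] o0.522 g0 j6 -0.07
False t31.1 p [565.2 357.1 109.7] F [ 0.2  0.3 -1.1] M [-0.04 -0.03  0.05] o0.519 g0 j6 -0.07
 t32.8 p [400.7 250.4 259.5] F [-0.1 -0.2 -0.2] M [ 0.02  0.02 -0.01] o0.517 g0 j6 -0.13
```

View pics/g6.png

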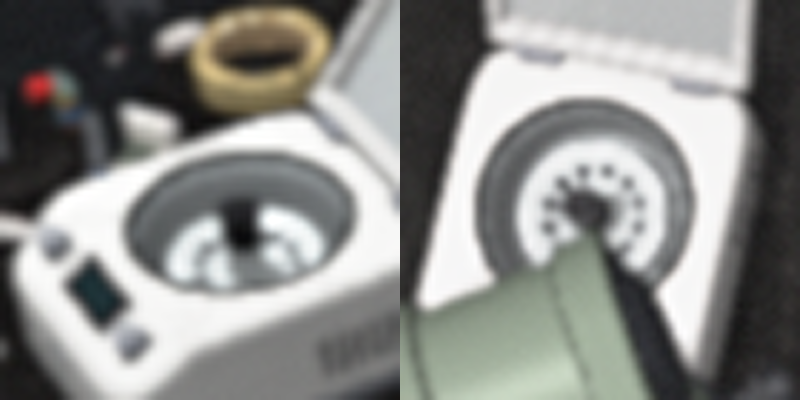

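The rotor sits level and centred in the bowl (knob at scene crop (240,222), top crop (588,210)). The gripper is clear of it.

```bash
python3 -c "
from bench import bot
print(bot.sign_off())"
```

```text
the job is handed in; nothing more can be done
None
```

The largest rotor is on the centrifuge spindle, pressed past the catch until it bottomed and then released; I handed the job in at about 33 s, and the sign-off returned no verdict.

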